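# Slide the terminal cover home on a drive housing

### The arm

A 6-joint arm with a two-finger parallel gripper is mounted at the origin on the work surface. World frame = base frame: x ahead of the robot, y to its left, z up, the work surface at z = 0. Lengths are in mm, angles in rad, forces in N, time in s.
With the tool pointing down it reaches from about 275 to 850 mm from the base axis. Payload 5.2 kg.
Tool frame: the origin (TCP) lies between the finger pads; the fingertips stand 11 mm ahead of it and the grasp point (between the pads) lies 8 mm behind it; z points along the fingers, y is the line along which they close (so a half turn about z gives the same grasp; the last joint's range is limited). The gripper opens to 85 mm and grips with 20 to 120 N. Pads are 22 mm wide; open, the fingers measure 114 mm over their backs; the gripper's body (76 mm by 85 mm) begins 54 mm behind the grasp point. The pads swing forward as they close: fully open they stand 13 mm farther back than shut.
Start: joints at [0.966, 0.259, 1.535, -0, 1.348, -0.203], TCP at [215.071, 506.211, 214.81] pointing down, gripper open.
Joint ranges: [-3.14, 3.14], [-0.91, 2.08], [0.19, 2.58], [-1.22, 4.36], [0.22, 2.71], [-3.12, 3.12]. Speed limits (rad/s): [2.57, 2.57, 3.14, 3.14, 3.14, 3.14].

### API

Orientations are given as [roll, pitch, yaw] about the fixed x, y, z axes, in that order (R = Rz(yaw) Ry(pitch) Rx(roll)).
In Python, from plant import robot, eoat, capture, get_calibration, ticket, models, current_t, current_joint_pos, current_joint_vel, current_tau, current_tool_pos, current_tcp_rot, current_ft_force, current_wrist_torque, current_opening, current_grip_force gives the robot as it stands. Calls block until the motion is done:
- robot.movep(position, orientation): joint-space move of the TCP to a pose.
- robot.movel(position, frame=None, max_speed=150): straight line of the TCP; frame=None keeps the orientation; max_speed is the mean speed in mm/s.
- robot.move_joints(angles): joint-space move.
- eoat.gripper_to(opening, grip_force=None): finger opening in mm; grip_force is the grip in N (None keeps the last); returns when the fingers have stopped.
- robot.pause(seconds).
- robot.ik(position, orientation): joint angles nearest the present ones, or None.
- capture(name): name is "scene" or "top" or "wrist"; returns the picture (384x512x3 uint8, blue, green, red); there is no depth.
- get_calibration(name): a dict with "camera_matrix" (3x3 intrinsics, pixels), "distortion" ([k1, k2, p1, p2, k3] as OpenCV has them; the pictures are not rectified), "R" (3x3) and "t" (3): a world point X has camera coordinates R X + t. Camera axes: x right, y down, z forward; pixel columns grow to the right and rows downward; lengths in mm; the calibration is good to about 2 mm. A picture is of the moment at which its call begins: read the wrist's pose just before it. get_calibration takes no time and is no camera call; for the wrist camera it gives the pose at the moment of the call.
A pose or a line that the arm cannot do raises robot.PlanningError and nothing moves.
- ticket.job_done(): hands the job in; it is judged then, once.
Trained networks look in the newest picture that a camera, given by its name, has taken for a name from the list of things; names that differ only in an ending like _2 or _b are one class to them, and where a whole thing is asked for, a point or a joint stands for the part that bears it (a point fixed in the world has none). Each returns a list of dicts, best first, with "confidence" (0 to 1); they miss things now and then, are a little off and sometimes report something else, mostly with a low value. They report only what shows in the picture. A call takes as long as a camera call. They do not tell look-alikes from the thing itself.
- models.search_frame(camera, query): "bbox" ([centre column, centre row, width, height] in pixels, round what is visible of it).
- models.outline_of(camera, query): "mask" (384x512 bool, what is visible of it) and "bbox" ([centre column, centre row, width, height] in pixels, round what is visible of it).
- models.landmark_of(camera, query): "at" ([row, column] in pixels: a listed point, or the origin of a listed thing).
Readings, each from a call of its own:
- current_t(): time.
- current_joint_pos(): joint angles.
- current_joint_vel(): joint speeds.
- current_tau(): joint torques, N m.
- current_tool_pos(): TCP position.
- current_tcp_rot(): TCP orientation.
- current_ft_force(): force on the tool from outside, world axes, zero at the start.
- current_wrist_torque(): the same for the moment, N m.
- current_opening(): finger opening in mm.
- current_grip_force(): force on a finger pad.
Only numpy, scipy, OpenCV 4.12 (cv2) and the standard library are available. Lean on these libraries where they do the work, as an engineer would, in place of code of your own. Each camera call takes 0.05 s, during which the arm holds its last target. There are 200 camera calls.

### The job

Pick up the loose slide cover that has the springy tab, lay it on the rails at the open end of the aluminium housing with its tab pointing at the steel catch block, and slide it in under the lips until the tab clicks past the ledge and the cover is locked. Push gently and stop as soon as it is home (while sliding, never force the cover against the housing with more than about 30 N), let go, and leave the other things on the bench where they are.

Things in the scene. Friction and masses are not known exactly. Their poses are not given: they have to be found in the camera images.
- cover: THE SLIDE COVER, loose: grey plastic plate 76 (x) x 56 (y) x 4 mm, about 0.07 kg. Origin: centre of the plate's underside, z up. A grip rib stands across it. A flexible tab leaves its +x edge: tongue 18 mm wide, 3 mm thick, x = 38 to 68, with an upward tooth near the tip; fitted, it points to the housing's +x. Three thin dark bars lie across the plate near the tab.
- rib (a point): Middle of the top of the cover's grip rib, at (-18, 0, 32) mm in the cover's frame. The rib is 10 mm thick along x, 36 mm long along y, 28 mm tall (z = 4 to 32). Take it from above, fingers closing along the cover's x. While sliding, do not lean on it: pressing down makes the rails drag and the tab jam, so that the push needed more than doubles.
- tooth (a point): Top of the tooth on the cover's tab, at rest at (57.5, 0, 9) mm in the cover's frame: upright rear face at x = 56, ramp in front. The tongue bends about the plate's edge. Passing the ledge pushes the tooth down about 3 mm and takes a push of some 3 to 10 N over 25 mm of slide; then it springs up behind the ledge (the click) and the push drops.
- housing: THE HOUSING, fixed: aluminium, 207 (x -105 to 102) x 74 (y) mm. Origin: on its underside, midway between its long faces; z up. Two flat rails (20 < |y| < 37, tops at z = 30 mm) carry the plate, which slides to the housing's +x. The loading end (x -105 to -36) is open above, with 3 mm high kerbs at |y| = 32 mm that taper in to 29.5 mm at x = -15.
- load (a point): Where to lay the cover: rail-top height midway between the rails at (-70, 0, 30) mm in the housing's frame. Put the cover's origin here (4 mm either way along x will do; further in, the plate would come down on the lead-in flaps), cover x along housing x, then slide to +x.
- lips (a point): Start of the lips, at (-15, 0, 35.2) mm in the housing's frame, midway between them. The lips cover the rails at 24.5 < |y| < 29.5 mm from x = -15 to 46, undersides at z = 35.2, tops at 39, 1.2 mm above the plate's top; side walls leave the plate 1.5 mm on each side. Upward-sloping lead-in flaps reach out to x = -25 and up to z = 43.
- ledge (a point): Nominal underside centre of the ledge, (67, 0, 36) mm in the housing's frame. A steel catch block (top z = 42) carries it: cheeks at |y| > 13 mm are the rigid stop for the plate's front; the ledge bridges them from 2 mm before the stop face to 16 mm past it. The block is set up to 10 mm either way, so home (cover origin at housing x = 12 to 32) must be felt. The click comes 2 mm before the stop.
- blank_cover: bystander, loose: a wider cover with the same rib, plate 76 x 78 x 4 mm, no tab; origin under the plate's centre. It does not fit. Leave it.
- guide: bystander: dark steel guide rail lying flat, 180 (x) x 20 x 12 mm, origin under its centre
- driver: bystander: screwdriver lying flat along its x
- collar: bystander: small turned steel spigot 28 mm wide, 26 mm tall, origin under its centre
There are look-alikes about, which are no part of the job. What is shaped like the cover but purple or yellow is not meant. Leave any red look-alike of the housing alone.

How it is judged:
By the outcome, as a careful person would: the job done as asked, in the order asked, and still so for the second after the job is handed in, with the robot touching nothing.
It also fails if it takes over 72 s, if anything falls off the work surface, if the arm or the gripper's body presses on something with over 40 N, if the wrist force passes 120 N, or if a joint passes its speed limit or range.

## Working session

There is one attempt and no reset: what is moved stays moved. The work goes in short steps, each a Python script; the robot and the scene stay as the last script left them, time stands still between calls to the robot, and variables do not carry over. Pictures are saved under pics/ and viewed, at most 10 in all, crops included, and the job is handed in when it is done.

```bash
mkdir -p pics; ls
python3 - <<'E'
from plant import *
import cv2,numpy as np
for n in ("scene","top"):
    im=capture(n); cv2.imwrite(f"pics/{n}0.png",im)
    c=get_calibration(n); print(n,np.round(c["camera_matrix"],1).tolist(),np.round(c["distortion"],3),np.round(-np.array(c["R"]).T@c["t"]))
    for q in ("cover","housing","rib","tooth","load","lips","ledge","blank_cover"):
        f=models.landmark_of(n,q); print(q,[(np.round(d["at"],1).tolist(),round(d["confidence"],2)) for d in f[:4]])
print(current_t())
E
```

```text
pics
scene [[352.0, 0.0, 253.1], [0.0, 352.0, 194.1], [0.0, 0.0, 1.0]] [0.009 0.    0.    0.    0.   ] [1104.  -89.  695.]
cover [([231.6, 185.7], 0.82), ([193.2, 187.5], 0.69), ([293.5, 189.1], 0.67)]
housing [([227.4, 331.9], 0.92), ([155.3, 307.6], 0.83)]
rib [([215.7, 181.7], 0.87), ([182.0, 196.4], 0.87), ([281.9, 181.9], 0.7)]
tooth [([235.6, 346.7], 0.71), ([247.5, 187.1], 0.64), ([196.3, 166.5], 0.57), ([283.8, 218.6], 0.55)]
load [([196.3, 321.5], 0.9), ([134.8, 292.7], 0.63)]
lips [([144.0, 302.8], 0.72), ([211.9, 328.9], 0.57), ([232.3, 187.0], 0.46)]
ledge [([236.6, 347.4], 0.85), ([158.6, 316.6], 0.81)]
blank_cover [([183.1, 245.2], 0.75)]
top [[357.4, 0.0, 257.7], [0.0, 357.4, 195.1], [0.0, 0.0, 1.0]] [0.022 0.    0.    0.    0.   ] [331.  10. 980.]
cover [([237.6, 324.9], 0.92), ([190.5, 328.8], 0.7), ([135.9, 326.7], 0.68)]
housing [([274.2, 187.9], 0.91), ([171.7, 196.8], 0.62)]
rib [([133.4, 333.4], 0.97), ([240.6, 316.7], 0.68)]
tooth [([239.2, 339.3], 0.64), ([132.7, 305.2], 0.61)]
load [([301.3, 187.1], 0.86), ([195.5, 196.1], 0.58)]
lips [([277.8, 186.0], 0.81), ([180.4, 194.0], 0.68)]
ledge [([245.5, 182.1], 0.65), ([148.2, 195.6], 0.62)]
blank_cover [([242.4, 261.6], 0.56)]
0.9
```

View pics/scene0.png

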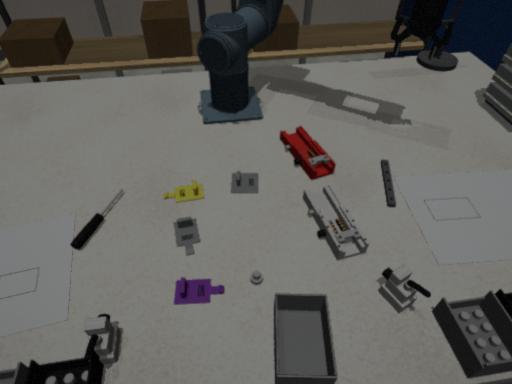

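View pics/top0.png

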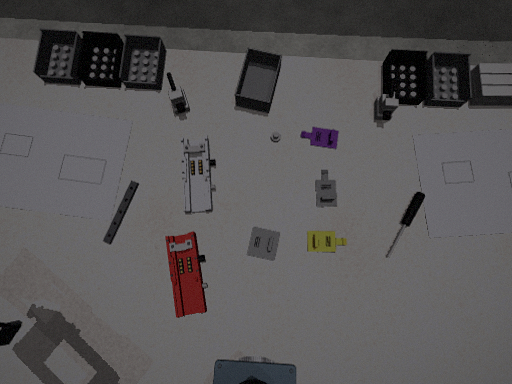

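The scene picture shows the grey cover with its tab at (187,232) and the aluminium housing at (335,220). In the top view they are at (327,190) and (197,175), and in both the tab and the catch block point to about world +x. Next I'll get rough positions and then wrist views.

```bash
cat > h.py <<'E'
from plant import *
import cv2,numpy as np
def ray(cal,at):
    K=np.array(cal["camera_matrix"]);D=np.array(cal["distortion"],float)
    u=cv2.undistortPoints(np.array([[[at[1],at[0]]]],float),K,D)[0,0]
    R=np.array(cal["R"]);t=np.array(cal["t"]).ravel()
    return -R.T@t, R.T@np.array([u[0],u[1],1.])
def atz(cal,at,z):
    o,d=ray(cal,at); return o+d*(z-o[2])/d[2]
def proj(cal,P):
    R=np.array(cal["R"]);t=np.array(cal["t"]).ravel()
    p,_=cv2.projectPoints(np.atleast_2d(P).astype(float),cv2.Rodrigues(R)[0],t,np.array(cal["camera_matrix"]),np.array(cal["distortion"],float)); return p[:,0]
E
python3 - <<'E'
from h import *
c=get_calibration("top");s=get_calibration("scene")
for n,a,b,z in (("cover",(190.5,328.8),(231.6,185.7),0),("housing",(171.7,196.8),(227.4,331.9),0),("load",(195.5,196.1),(196.3,321.5),30),("lips",(180.4,194),(211.9,328.9),35),("ledge",(148.2,195.6),(236.6,347.4),36)):
    print(n,atz(c,a,z).round(),atz(s,b,z).round())
w=get_calibration("wrist");R=np.array(w["R"]);C=-R.T@w["t"]
print("wristcam",C.round(),R.round(3).tolist(),current_tcp_rot(),current_tool_pos(),w["camera_matrix"][0])
E
```

```text
cover [ 560. -176.    0.] [ 552. -170.    0.]
housing [591. 199.   0.] [594. 191.   0.]
load [516. 189.  30.] [514. 184.  30.]
lips [557. 197.  35.] [572. 185.  35.]
ledge [648. 202.  36.] [652. 204.  36.]
wristcam [140. 538. 373.] [[0.391, 0.92, 0.0], [0.873, -0.371, 0.317], [0.291, -0.124, -0.949]] [-3.14157179e+00  1.50841374e-05  2.73979230e+00] [215.06362043 506.19627509 214.81536165] [283.60392944   0.         254.6359715 ]
```

Run:
```python
from h import *
for x,y in ((540,-173),(580,193)):
  for yaw in (np.pi/2,-np.pi/2): print(yaw, robot.ik([x,y,160],[np.pi,0,yaw]))
def look(x,y,yaw,qs,fn):
    robot.movep([x,y,170],[np.pi,0,yaw]); robot.pause(.2)
    cal=get_calibration("wrist"); im=capture("wrist"); cv2.imwrite(fn,im); np.save(fn[:-4],cal,allow_pickle=True)
    for q,z in qs:
        for d in models.landmark_of("wrist",q)[:3]: print(q,np.round(d["at"],1),round(d["confidence"],2),atz(cal,d["at"],z).round(1))
yaw=np.pi/2
look(580,193,yaw,(("housing",0),("load",30),("lips",35.2),("ledge",36)),"pics/wh.png")
look(550,-173,yaw,(("cover",0),("rib",32),("tooth",9)),"pics/wc.png")
print(current_t(),current_joint_pos())
```

```text
1.5707963267948966 [-0.50670652  0.33057779  1.57414309  0.          1.23687178 -0.50670652]
-1.5707963267948966 [-5.06706523e-01  3.30577787e-01  1.57414309e+00 -4.44089210e-16
  1.23687178e+00  2.63488613e+00]
1.5707963267948966 [ 1.38963208e-01  4.06570445e-01  1.46028113e+00 -4.44089210e-16
  1.27474108e+00  1.38963208e-01]
-1.5707963267948966 [ 0.13896321  0.40657045  1.46028113  0.          1.27474108 -3.00262945]
housing [165.4 255.1] 0.64 [580.4 200.2   0. ]
housing [164.7  24.5] 0.63 [312.5 200.2   0. ]
load [186.1 191.1] 0.68 [510.1 183.8  30. ]
lips [180. 243.] 0.7 [567.4 192.3  35.2]
ledge [159.4  59.4] 0.64 [378.2 214.2  36. ]
ledge [168.7 317.8] 0.58 [646.5 205.   36. ]
cover [158.5 141.7] 0.69 [ 418.9 -157.7    0. ]
cover [168.3 253.4] 0.65 [ 549.2 -169.1    0. ]
cover [160.6 395.7] 0.65 [ 715.3 -159.9    0. ]
rib [146.8 125.9] 0.81 [ 417.  -138.9   32. ]
rib [183.2 405.4] 0.74 [ 713.5 -177.9   32. ]
rib [176.4 239.3] 0.71 [ 534.1 -170.4   32. ]
tooth [208.1 149.7] 0.91 [ 424.5 -216.3    9. ]
tooth [110.2 413.9] 0.68 [ 721.2 -103.2    9. ]
4.8833 [-4.97205905e-01  3.38655957e-01  1.53647876e+00  4.06658382e-05
  1.26647900e+00 -4.98068466e-01]
```

Run:
```python
import cv2,numpy as np
a=cv2.imread("pics/wh.png")[90:260,130:390]; b=cv2.imread("pics/wc.png")[110:240,190:350]
cv2.imwrite("pics/wh_c.png",cv2.resize(a,None,fx=3,fy=3,interpolation=2)); cv2.imwrite("pics/wc_c.png",cv2.resize(b,None,fx=4.5,fy=4.5,interpolation=2))
```

```text
(no output)
```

View pics/wh_c.png

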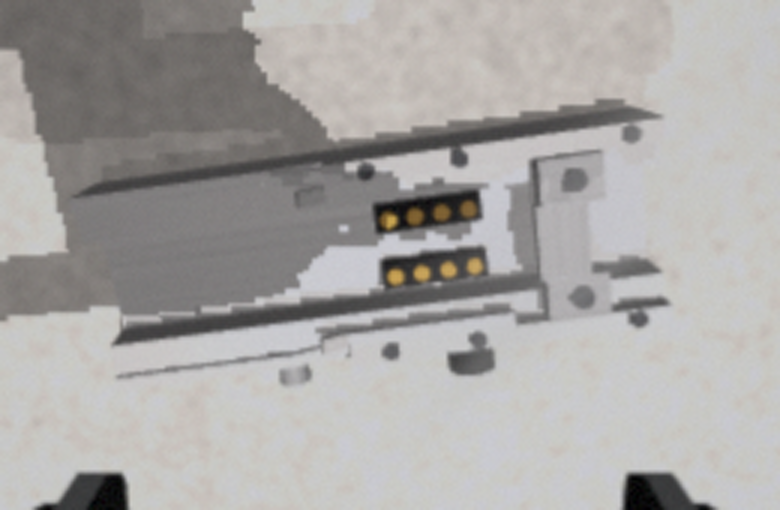

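View pics/wc_c.png

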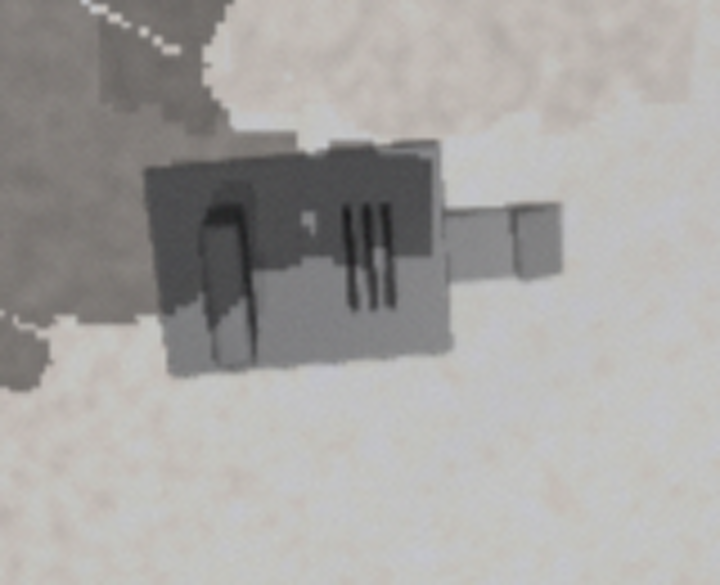

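The wrist crops show the housing (catch block on the right, loading end on the left) and the grey cover with its tab to the right. I'll fit both poses from the corners and check the overlay.

```bash
cat > fit.py <<'E'
from h import *
from scipy.optimize import least_squares
def T(p,L):
    L=np.atleast_2d(L).astype(float);c,s=np.cos(p[2]),np.sin(p[2])
    return np.c_[p[0]+c*L[:,0]-s*L[:,1],p[1]+s*L[:,0]+c*L[:,1],L[:,2]]
E
python3 - <<'E'
from fit import *
ch=np.load("pics/wh.npy",allow_pickle=True).item(); cc=np.load("pics/wc.npy",allow_pickle=True).item()
px=lambda a,s,o:(np.array(a,float)+.5)/s-.5+np.array(o)
# cover
ip=px([(147,170),(438,142),(452,350),(170,375),(203,222),(245,222),(213,362),(255,366)],4.5,(190,110))
L=[(-38,28,4),(38,28,4),(38,-28,4),(-38,-28,4),(-23,18,32),(-13,18,32),(-23,-18,32),(-13,-18,32)]
r=least_squares(lambda p:(proj(cc,T(p,L))-ip).ravel(),[550,-170,.1],loss="soft_l1")
print("cover",r.x, (proj(cc,T(r.x,L))-ip).round(1).tolist()); pc=r.x
# housing
iph=px([(118,345),(532,160),(603,150),(547,318),(610,313)],3,(130,90))
ln=px([(537,288),(118,377),(320,350),(180,186),(600,122)],3,(130,90)); yl=[(-20,30),(-32,30),(-32,30),(37,30),(37,30)]
def res(p):
    w,x1,x2=p[3:]
    Lh=[(-105,-20,30),(x1,w,42),(x2,w,42),(x1,-w,42),(x2,-w,42)]
    e=(proj(ch,T(p,Lh))-iph).ravel()
    o=[]
    for q,(y,z) in zip(ln,yl):
        a,b=proj(ch,T(p,[(-105,y,z),(102,y,z)])); d=(b-a)/np.linalg.norm(b-a); v=q-a; o.append(d[0]*v[1]-d[1]*v[0])
    return np.r_[e,o]
r=least_squares(res,[582,195,.13,28,60,84],loss="soft_l1")
print("housing",r.x,res(r.x).round(1)); ph=r.x
def draw(im,cal,p,segs,s,o,fn):
    im=cv2.resize(im,None,fx=s,fy=s,interpolation=2)
    for a,b in segs:
        q=(proj(cal,T(p,[a,b]))+.5-np.array(o))*s-.5
        cv2.line(im,*[tuple(int(v) for v in k) for k in q],(0,0,255),1)
    return im
rect=lambda x1,x2,y1,y2,z:[((x1,y1,z),(x2,y1,z)),((x2,y1,z),(x2,y2,z)),((x2,y2,z),(x1,y2,z)),((x1,y2,z),(x1,y1,z))]
a=draw(cv2.imread("pics/wh.png")[90:230,130:390],ch,ph,rect(-105,102,-37,37,30)+rect(-105,-36,-32,32,30)+rect(-105,60,-20,20,30)+rect(-15,46,-24.5,24.5,39)+rect(ph[4],ph[5],-ph[3],ph[3],42),3,(130,90),0)
b=draw(cv2.imread("pics/wc.png")[130:200,190:350],cc,pc,rect(-38,38,-28,28,4)+rect(-23,-13,-18,18,32)+rect(38,68,-9,9,3),3,(190,130),0)
b=cv2.copyMakeBorder(b,0,0,0,a.shape[1]-b.shape[1],0)
cv2.imwrite("pics/ov1.png",np.vstack([a[:380],b[:215]]))
np.save("poses",np.array([pc,ph[:3]]))
E
```

```text
cover [ 5.53227551e+02 -1.67578102e+02  8.42588871e-02] [[-0.6, -0.8], [1.3, -0.1], [0.3, 0.6], [-0.1, 0.1], [-0.7, 0.2], [-0.6, -0.5], [0.5, 1.3], [0.3, -0.3]]
housing [5.84866102e+02 1.96445343e+02 1.47391464e-01 2.87137329e+01
 5.25265827e+01 7.54679114e+01] [ 0.1  0.6  0.2  0.3 -0.5  0.2 -0.1  1.   0.5 -0.2 -0.1 -0.1  0.2  1.2
  0.6]
```

View pics/ov1.png

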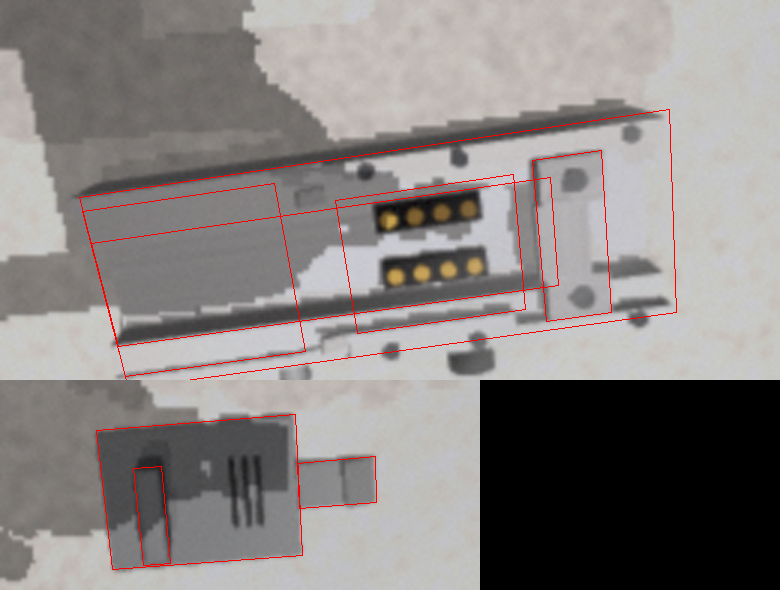

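The overlays fit both parts well, with residuals of about 1 px. Next I grasp the rib, lift, and carry the cover to above the load point.

Run:
```python
from fit import *
pc,ph=np.load("poses.npy")
g=T(pc,[-18,0,0])[0]; o=[np.pi,0,pc[2]+np.pi/2]
eoat.gripper_to(45,40)
robot.movep([g[0],g[1],70],o); robot.movel([g[0],g[1],17.5],max_speed=80)
print(current_ft_force().round(1),current_tool_pos().round(1))
eoat.gripper_to(0,40); print("open",current_opening(),current_grip_force(),current_ft_force().round(1))
robot.movel([g[0],g[1],110]); print(current_opening(),current_ft_force().round(2))
l=T(ph,[-88,0,0])[0]; o=[np.pi,0,ph[2]+np.pi/2]
robot.movep([l[0],l[1],110],o); robot.movel([l[0],l[1],30+17.5+20],max_speed=80); robot.pause(.2)
print(current_opening(),current_ft_force().round(2),current_tool_pos().round(1),current_tcp_rot(),current_t())
cal=get_calibration("wrist"); im=capture("wrist"); np.save("pics/wl",cal,allow_pickle=True); cv2.imwrite("pics/wl.png",im)
cv2.imwrite("pics/wl_c.png",cv2.resize(im[110:384,120:440],None,fx=2.18,fy=2.18,interpolation=2))
```

```text
[0.5 0.6 1.1] [ 535.7 -169.3   17.9]
open -0.30857131600049303 0.0 [-0.3 -0.7  0.3]
0.41224742672015907 [0.17 0.58 0.41]
0.10899869456719218 [ 0.17 -0.2  -0.39] [498.3 183.6  68.1] [3.14032600e+00 1.91276286e-05 1.71822269e+00] 10.1333
```

View pics/wl_c.png

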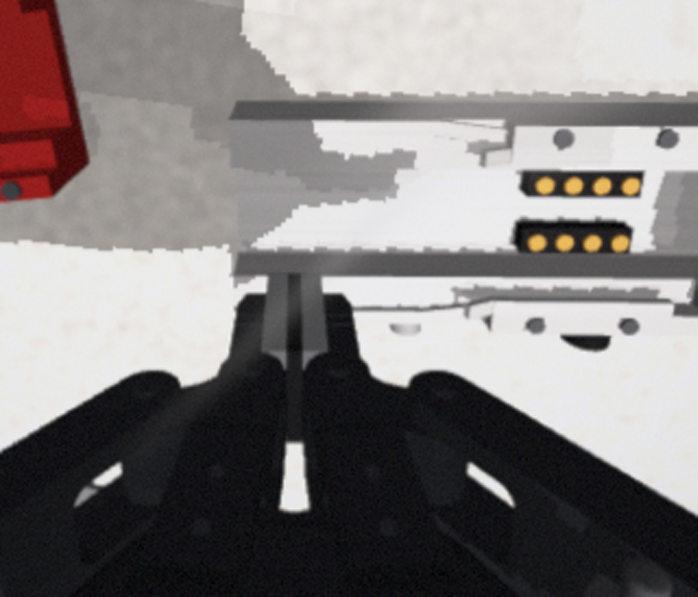

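The gripper closed fully (opening 0) with nothing in it: the grasp missed. I'll go back and look.

Run:
```python
from fit import *
cal=np.load("pics/wl.npy",allow_pickle=True).item()
p=np.array([498.3,183.6,68.1]); print("tip proj",proj(cal,[p-[0,0,11],p,p+[0,0,8]]).round(1))
robot.movel([498,184,140]); robot.movep([550,-173,170],[np.pi,0,np.pi/2]); robot.pause(.2)
cal=get_calibration("wrist"); im=capture("wrist"); np.save("pics/wc2",cal,allow_pickle=True); cv2.imwrite("pics/wc2.png",im)
cv2.imwrite("pics/wc2_c.png",cv2.resize(im[80:280,150:410],None,fx=3,fy=3,interpolation=2)); print(current_t())
```

```text
tip proj [[254.3 229.1]
 [254.3 236.9]
 [254.3 243.2]]
12.425
```

View pics/wc2_c.png

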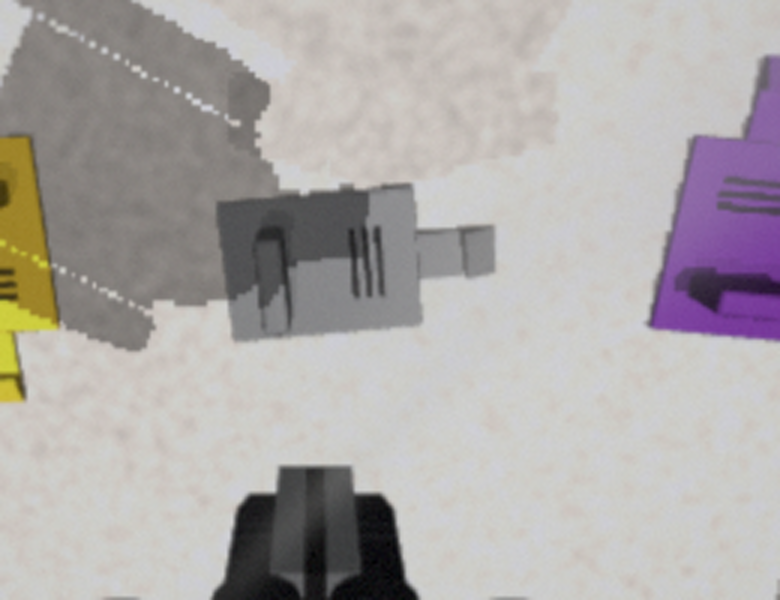

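Run:
```python
from fit import *
pc,ph=np.load("poses.npy")
cal=np.load("pics/wl.npy",allow_pickle=True).item()
print("housing pred",proj(cal,T(ph,[(-105,-20,30),(-105,37,30)])).round(1),"seen",(120+235/2.18,110+275/2.18),(120+235/2.18,110+102/2.18))
p=np.array([498.3,183.6,68.1]);R=np.array(cal["R"]);C=-R.T@cal["t"];print(C.round(1),R.round(3).tolist())
a=ph[2]+np.pi/2; ex=np.array([np.cos(a),np.sin(a),0])
for dx in (-11,0,11):
  print(dx,[proj(cal,p+ex*dx+[0,0,dz])[0].round(1).tolist() for dz in (-11,0,8,15,25)])
# fingertip in scene
s=get_calibration("scene");q=current_tool_pos(); im=capture("scene")
u=proj(s,[q-[0,0,11],q,q+[0,0,8],q+[0,11,-11],q-[0,11,11]]).round(1);print(q,u.tolist())
x,y=u[0].astype(int); cr=cv2.resize(im[y-60:y+60,x-60:x+60],None,fx=5,fy=5,interpolation=2)
for v in u[:3]: cv2.circle(cr,tuple(int(k) for k in (v-[x-60,y-60])*5),3,(0,0,255),-1)
cv2.imwrite("pics/s1.png",cr)
```

```text
housing pred [[231.5 237.4]
 [229.4 164.7]] seen (227.79816513761466, 236.14678899082568) (227.79816513761466, 156.78899082568807)
[486.3 264.2 226. ] [[0.989, 0.147, 0.002], [0.139, -0.938, 0.316], [0.048, -0.313, -0.949]]
-11 [[254.3, 244.1], [254.3, 252.6], [254.3, 259.5], [254.3, 266.0], [254.3, 276.3]]
0 [[254.3, 229.1], [254.3, 236.9], [254.3, 243.2], [254.3, 249.2], [254.3, 258.7]]
11 [[254.2, 213.6], [254.2, 220.6], [254.3, 226.3], [254.3, 231.7], [254.3, 240.2]]
[ 550.20219914 -171.82505649  170.0403348 ] [[174.8, 185.7], [173.9, 182.1], [173.3, 179.4], [179.9, 185.2], [169.6, 186.3]]
```

View pics/s1.png

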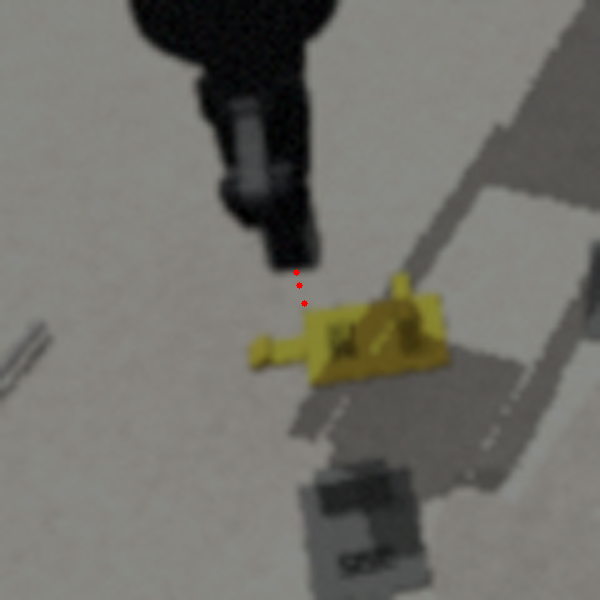

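In the scene crop the real fingertips end about 20 mm (6.6 px) above the predicted tip dot. The fingers are shorter than stated, so they closed above the rib. I'll measure the true tip height by touching the bench lightly beside the cover.

Run:
```python
from fit import *
eoat.gripper_to(12,40); print("open",current_opening())
x,y=550,-245
robot.movel([x,y,60]); robot.movel([x,y,22],max_speed=60); robot.pause(.2)
f0=current_ft_force()[2]; print(current_t(),f0)
z=22
while z>-24:
    z-=1.5; robot.movel([x,y,z],max_speed=30)
    f=current_ft_force()[2]-f0
    if f>3: break
print(z,f,current_tool_pos().round(2),current_t())
robot.pause(.15); print(current_ft_force().round(1),current_tool_pos().round(2))
robot.movel([x,y,60]); print(current_t())
```

```text
open 11.770003872782384
14.7583 0.8057498267546358
-17.0 5.120243439818459 [ 550.21 -245.14  -16.15] 21.2583
[-1.2  1.1  7. ] [ 550.21 -245.12  -16.14]
22.075
```

The tips touch the bench at TCP z = -16, so they sit 16 mm behind the TCP. I'll correct by 27 mm and grasp again.

Run:
```python
from fit import *
pc,ph=np.load("poses.npy")
g=T(pc,[-18,0,0])[0]; o=[np.pi,0,pc[2]+np.pi/2]
eoat.gripper_to(40,40)
robot.movep([g[0],g[1],45],o); robot.movel([g[0],g[1],-9.5],max_speed=80)
print(current_ft_force().round(1),current_tool_pos().round(1))
eoat.gripper_to(0,40); print("open",current_opening(),current_grip_force(),current_ft_force().round(1),current_tool_pos().round(2))
if current_opening()<6: raise SystemExit
robot.movel([g[0],g[1],85]); print(current_opening(),current_ft_force().round(2))
l=T(ph,[-88,0,0])[0]; o=[np.pi,0,ph[2]+np.pi/2]
robot.movep([l[0],l[1],85],o); robot.movel([l[0],l[1],32],max_speed=80); robot.pause(.2)
print(l,current_opening(),current_ft_force().round(2),current_tool_pos().round(1),current_tcp_rot(),current_t())
cal=get_calibration("wrist"); im=capture("wrist"); np.save("pics/wl2",cal,allow_pickle=True); cv2.imwrite("pics/wl2.png",im)
cv2.imwrite("pics/wl2_c.png",cv2.resize(im[110:310,140:400],None,fx=3,fy=3,interpolation=2))
```

```text
[-0.  -0.4 -0.3] [ 535.6 -169.4   -9.3]
open 9.377853609677688 39.640023708343506 [-0.4 -0.3  3.4] [ 535.81 -169.32   -8.82]
9.318788359420969 [-0.69  0.15 -0.77]
[497.82023989 183.52180549   0.        ] 9.271244352838591 [ 0.09  0.72 -0.04] [498.3 183.6  32.6] [3.14039750e+00 1.28836706e-05 1.71829799e+00] 27.2083
```

View pics/wl2_c.png

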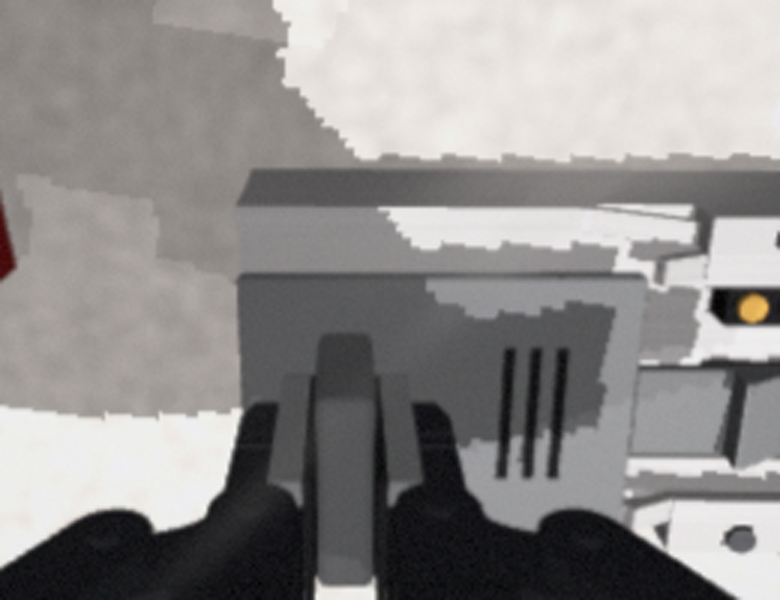

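The cover is gripped (opening 9.3 mm), tab to +x. In the crop its long edge (row 274) is parallel to the housing edge (row 206). I'll measure their offset in this picture.

Run:
```python
from fit import *
pc,ph=np.load("poses.npy")
cal=np.load("pics/wl2.npy",allow_pickle=True).item()
px=lambda a:(np.array(a,float)+.5)/3-.5+np.array([140,110])
def H(q,z):  # pixel to housing xy at height z
    w=atz(cal,px(q)[::-1],z)[:2]-ph[:2]; c,s=np.cos(ph[2]),np.sin(ph[2]); return np.round([c*w[0]+s*w[1],-s*w[0]+c*w[1]],1)
for n,q,z in (("plate+y left (exp x-108,y28)",(240,274),45.4),("plate +y right (-32,28)",(645,274),45.4),("tongue edges y+9",(680,368),44),("y-9",(670,458),44),
  ("house end +y (-105,37)",(237,206),30),("edge right",(600,206),30),("inner -20",(640,474),30)): print(n,H(q,z))
```

```text
plate+y left (exp x-108,y28) [-106.3   28.4]
plate +y right (-32,28) [-33.   28.3]
tongue edges y+9 [-23.8   8.9]
y-9 [-23.3 -10.7]
house end +y (-105,37) [-108.4   36.9]
edge right [-37.5  36.8]
inner -20 [-23.2 -23.5]
```

Lateral offset is 0.4 mm or less, yaw is fine, and x should go back about 2.5 mm. Now I lay the cover and start the slide with force feedback.

```bash
cat > sl.py <<'E'
from fit import *
pc,ph=np.load("poses.npy")
ex=np.array([np.cos(ph[2]),np.sin(ph[2]),0]); ey=np.array([-ex[1],ex[0],0])
def F(f0):
    d=np.mean([current_ft_force() for _ in range(3)],0)-f0; return np.array([d@ex,d@ey,d[2]])
E
python3 - <<'E'
from sl import *
p=np.array([*(T(ph,[-90.5,-.3,0])[0][:2]),32.]); robot.movel(p,max_speed=60); robot.pause(.15)
f0=current_ft_force()
p[2]=23; robot.movel(p,max_speed=40); print(F(f0).round(1))
while p[2]>18:
    p[2]-=.5; robot.movel(p,max_speed=20); f=F(f0)
    if f[2]>1.8: break
print("contact",p[2],current_tool_pos().round(2),f.round(1),current_t())
p[2]+=.3; robot.movel(p,max_speed=20); print(F(f0).round(1))
s=0
while s<20:
    s+=4; q=p+ex*s; robot.movel(q,max_speed=40); f=F(f0); print(s,f.round(1),round(current_t(),1))
    if f[0]<-8 or abs(f[1])>6 or f[2]>6: break
np.save("st",np.r_[q,f0])
E
```

```text
[-0.2  1.4  0.8]
contact 21.0 [495.46 182.88  21.19] [-0.2  0.8  3.2] 29.0333
[0.4 1.2 0.5]
4 [0.2 1.  0.8] 29.5
8 [-0.3  0.1 -0.2] 29.8
12 [-0.6  0.3  0.3] 30.0
16 [-0.8  0.7  0.7] 30.3
20 [1.8 0.9 1.2] 30.5
```

Contact came at the expected rail height and the cover slides freely. I continue under the lips and through the click.

Run:
```python
from sl import *
st=np.load("st.npy"); p,f0=st[:3].copy(),st[3:]; s=20; log=[];pk=0
while s<100:
    d=3 if s<48 else 1; s+=d; p+=ex*d
    robot.movel(p,max_speed=30 if d==3 else 15); f=F(f0); t=current_t()
    print(s,f.round(1),round((current_tool_pos()-p)@ex,2),round(t,1))
    if f[1]>2.5: p+=ey*.3
    if f[1]<-2.5: p-=ey*.3
    if f[2]>2.5: p[2]+=.2
    if f[2]<-2.5: p[2]-=.2
    pk=max(pk,-f[0])
    if f[0]<-16 or abs(f[1])>9 or abs(f[2])>9: print("abort");break
    if pk>3.5 and s>60 and -f[0]<pk-2.5: print("drop");break
    if t>52: break
np.save("st",np.r_[p,f0])
```

```text
23 [-0.2  0.4  1.8] 0.35 30.8
26 [0.5 0.7 1.7] 0.34 31.0
29 [0.  1.4 0.9] 0.32 31.3
32 [ 0.5 -0.3  1.7] 0.35 31.5
35 [-0.1  0.1  0.4] 0.32 31.8
38 [0.9 0.3 0.1] 0.35 32.0
41 [-0.8  0.5 -0.2] 0.38 32.3
44 [0.5 0.2 0.5] 0.41 32.5
47 [-0.4  0.7  0. ] 0.41 32.8
50 [-0.3 -0.5  1. ] 0.4 33.0
51 [-1.   0.1  0.9] 0.18 33.3
52 [0.  1.1 0.4] 0.12 33.5
53 [1.  0.8 0.6] 0.16 33.8
54 [ 1.3  1.2 -0.5] 0.15 34.0
55 [-0.1 -0.8  0.8] 0.09 34.3
56 [0.2 0.9 1. ] 0.09 34.5
57 [-0.2  0.8 -0.3] 0.09 34.8
58 [0.4 1.  0.7] 0.09 35.0
59 [0.2 1.7 0. ] 0.1 35.3
60 [0.4 1.1 0.8] 0.1 35.5
61 [ 0.4  0.2 -0.6] 0.06 35.8
62 [-1.8  0.8  2. ] -0.41 36.0
63 [-5.1  1.2  3.7] -0.69 36.3
64 [-3.3  1.   1.8] -0.24 36.5
65 [-5.7  1.1  2.9] -0.63 36.8
66 [-5.5  1.   2.6] -0.92 37.0
67 [-5.8  0.4  2.5] -1.28 37.3
68 [-7.6  0.5  4.8] -1.98 37.5
69 [-1.2  0.3 -2.2] 0.15 37.8
drop
```

The drop at s=69 is stick-slip on the ramp, since the tooth only met the ledge at s=62 and needs about 25 mm. Continuing.

Run:
```python
from sl import *
st=np.load("st.npy"); p,f0=st[:3].copy(),st[3:]; s=69; hist=[]
while s<98:
    d=1 if s<80 else .7; s+=d; p+=ex*d
    robot.movel(p,max_speed=15); f=F(f0); t=current_t()
    print(round(s,1),f.round(1),round((current_tool_pos()-p)@ex,2),round(t,1))
    if f[1]>2.5: p+=ey*.3
    if f[1]<-2.5: p-=ey*.3
    if f[2]>2.5: p[2]+=.2
    if f[2]<-2.5: p[2]-=.2
    hist.append(-f[0])
    if f[0]<-16 or abs(f[1])>9 or abs(f[2])>9: print("abort");break
    if s>80 and hist[-1]<max(hist[-4:])-4: print("drop");break
    if t>52: break
np.save("st",np.r_[p,f0])
```

```text
70 [-0.7  0.9 -2. ] 0.52 38.0
71 [-0.7  0.2 -1.8] 0.26 38.3
72 [-1.7  1.3 -1.8] 0.09 38.5
73 [-0.8  0.5 -1. ] 0.08 38.8
74 [-1.1  0.5 -1.6] 0.1 39.0
75 [-1.7 -0.3 -1.2] 0.13 39.3
76 [-1.2  0.8 -1.9] 0.13 39.5
77 [-1.   1.4 -1.6] 0.13 39.8
78 [-1.6  0.6 -2.2] 0.12 40.0
79 [-1.2  0.7 -1.9] 0.12 40.3
80 [-1.5  0.7 -2.5] 0.13 40.5
80.7 [-0.8  1.7 -0.9] 0.06 40.8
81.4 [-1.2  0.8 -1.2] 0.07 41.0
82.1 [-1.  -0.1 -2.1] 0.1 41.3
82.8 [-0.7  1.1 -1. ] 0.09 41.5
83.5 [-1.3 -0.  -1. ] 0.11 41.8
84.2 [-0.7  0.6 -1.4] 0.08 42.0
84.9 [-1.2  0.4 -1.2] 0.05 42.3
85.6 [ 1.2  1.8 -0.9] 1.14 42.5
86.3 [0.5 1.2 0.9] 0.42 42.8
87.0 [-0.3 -0.2  0.6] 0.11 43.0
87.7 [-0.6  1.2  1. ] 0.05 43.3
88.4 [-0.7  0.5  0.7] -0.19 43.5
89.1 [-4.2  0.8  1.8] -0.85 43.8
89.8 [-5.7  1.3  4.5] -1.51 44.0
90.5 [-7.2  1.8  4.7] -2.21 44.3
91.2 [-7.8  1.   3.8] -2.87 44.5
91.9 [-10.3   0.5   4.1] -3.56 44.8
92.6 [-11.7   1.    5.3] -4.25 45.0
93.3 [-12.9   1.    5.9] -4.94 45.3
94.0 [-13.5   0.4   7.5] -5.65 45.5
94.7 [-16.8   1.    8.5] -6.38 45.8
abort
```

The tab cleared the ramp (s 62–69), clicked with a forward jump at s≈85.6, and met the rigid stop at s≈88.3. I'll relieve the push, tug lightly to confirm the lock, then release.

Run:
```python
from sl import *
st=np.load("st.npy"); p,f0=st[:3].copy(),st[3:]; s=94.7
def go(s2,v=20):
    global s,p
    p=p+ex*(s2-s); s=s2; robot.movel(p,max_speed=v); f=F(f0); print(round(s,1),f.round(1),round((current_tool_pos()-p)@ex,2),round(current_t(),1)); return f
go(88.2); p[2]=21.3
while s>84:
    if go(s-.7)[0]>4: break
go(88.3); robot.pause(.1); print(F(f0).round(1))
eoat.gripper_to(26,40); robot.pause(.1)
q=current_tool_pos(); robot.movel([q[0],q[1],75],max_speed=80)
a=p-ex*70; robot.movel([a[0],a[1],150]); robot.pause(.2)
print(current_opening(),current_t())
cal=get_calibration("wrist"); im=capture("wrist"); np.save("pics/we",cal,allow_pickle=True); cv2.imwrite("pics/we.png",im)
cv2.imwrite("pics/we_c.png",cv2.resize(im[80:280,180:440],None,fx=3,fy=3,interpolation=2))
```

```text
88.2 [  1.2   1.8 -11.9] -0.03 46.3
87.5 [0.1 0.7 0.4] 0.7 46.5
86.8 [ 0.4  0.5 -0.8] 0.58 46.8
86.1 [-0.3  0.7  0.3] 0.27 47.0
85.4 [ 3.8  0.1 -0.1] 0.87 47.3
84.7 [4.2 1.5 0.3] 1.44 47.5
88.3 [-3.2  0.1  5. ] -0.97 47.9
[-4.   0.   6.3]
25.990177642239637 50.225
```

View pics/we_c.png

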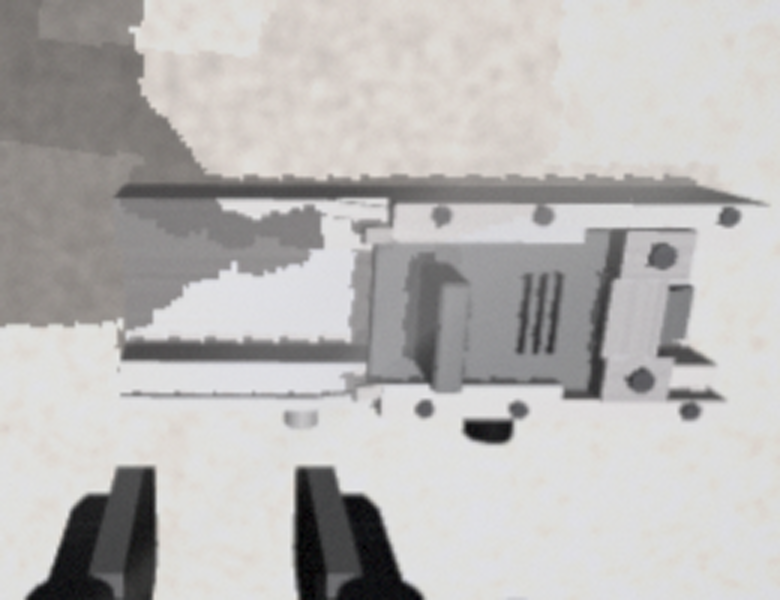

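The cover sits under the lips against the catch block (crop column 600), and the tab tip shows past the ledge (680,312). The tug met resistance, so it is locked, and the gripper is clear.

```bash
python3 -c "
from plant import *
print(ticket.job_done())"
```

```text
the job is handed in; nothing more can be done
None
```

The cover is home and locked: the tab clicked past the ledge, a light backward tug held, the measured push peaked at about 17 N, and I let go and handed the job in at about 50 s of the 72 s allowed, after a first grasp that missed because the fingers are about 27 mm shorter than stated.

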